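# Tip worn spark plugs through the reject bin's flap and lock it

## Robot

A 7-joint arm with a two-finger parallel gripper is mounted at the origin on a cart in front of the work surface, level with it; the furniture and walls round the work are solid. World frame = base frame: x ahead of the robot, y to its left, z up, the work surface at z = 0. Lengths are in m, angles in rad, forces in N, time in s.
With the tool pointing down it reaches from about 0.4 to 0.875 m from the base axis. Payload 19.3 kg.
Tool frame: the origin (TCP) lies midway between the tips of the shut fingers; the grasp point (between the pads) lies 19 mm behind it; z points along the fingers, y is the line along which they close (so a half turn about z gives the same grasp; the last joint's range is limited). The gripper opens to 85 mm and grips with 20 to 120 N. Pads are 22 mm wide; open, the fingers measure 114 mm over their backs; the gripper's body (76 mm by 85 mm) begins 54 mm behind the grasp point. The pads swing forward as they close: fully open they stand 13 mm farther back than shut.
Start: joints at [-1.3, 0.521, -0.036, 1.599, 0.021, 1.021, -0.113], TCP at [0.209, 0.589, 0.231] pointing down, gripper open.
Joint ranges: [-2.91, 2.91], [-0.3, 2.13], [-1.5, 1.42], [0.17, 2.43], [-1.26, 4.41], [0.16, 1.93], [-2.52, 2.52]. Speed limits (rad/s): [1.89, 1.89, 2.39, 2.39, 3.01, 3.01, 3.01].

## Interface

Orientations are given as [roll, pitch, yaw] about the fixed x, y, z axes, in that order (R = Rz(yaw) Ry(pitch) Rx(roll)).
In Python, from workcell import telemetry, grab_frame, calibration, bot, outline_of, landmark_of gives the robot as it stands. The module is installed in compiled form; this text tells all that it offers.
- The arm moves only by the shell command python3 -m inch 'ROWS' [FORCE]. ROWS is JSON, a list of rows, each a list of 7 numbers: the shift along the tool's x, y, z in m, then the turn, a rotation vector about the tool's x, y, z in rad, then the closure, from 0 (fully open) to 1 (shut). A call has 1 to 5 rows; each row shifts and turns the commanded pose from where the row before left it, along the tool's axes as they then stand; what a row does not reach is not made up. A row lasts 1/10 s, in which the tool goes at most 50 mm and 8.59 degrees, less where a joint would pass 70% of its speed; a pose out of reach is approached as far as the arm can. A call is refused whole if a number of a shift passes 0.05 or a number of a turn 0.15, either way. A call with a gripper value outside its range is refused whole. The fingers move at their own pace and stop on an object; FORCE is the grip in N (left out, the last holds). Time passes only in rows, so rows that do not move let the fingers close. It gives the time, the measured TCP pose, the force, the opening and the grip force at its end, in the units of the state.
- telemetry.observe(): the state, without advancing time (a new reading comes with each control period).
- grab_frame(name): name is "scene" or "top" or "wrist"; returns the picture (420x560x3 uint8, red, green, blue); there is no depth.
- calibration(name): a dict with "fovy" (degrees; the focal length in pixels is half the picture's height over the tangent of half this angle, whatever the lens; pixels are square), "cx", "cy" (the principal point, pixels), "pose" (4x4, takes a point from camera to world coordinates). Camera axes: x right, y down, z forward; pixel columns grow to the right and rows downward; lengths in m; the calibration is good to about 2 mm. The wrist camera is an equidistant fisheye: a pixel r from the principal point sees the ray r / f radians off the axis. A picture is of the moment at which its call begins: read the wrist's pose just before it. calibration takes no time and is no camera call; for the wrist camera it gives the pose at the moment of the call.
- bot.job_done(): hands the job in; it is judged then, once.
Trained networks look in the newest picture that a camera, given by its name, has taken for a name from the list of things; names that differ only in an ending like _2 or _b are one class to them, and where a whole thing is asked for, a point or a joint stands for the part that bears it (a point fixed in the world has none). Each returns a list of dicts, best first, with "score" (0 to 1); they miss things now and then, are a little off and sometimes report something else, mostly with a low value. They report only what shows in the picture. A call takes as long as a camera call.
- outline_of(label, camera): "region" (420x560 bool, what is visible of it) and "rect" ([left, top, right, bottom] in pixels, round what is visible of it).
- landmark_of(label, camera): "xy" ([column, row] in pixels: a listed point, or the origin of a listed thing).
The state is a dict: "clock": time; "qpos": joint angles; "qd": joint speeds; "joint_efforts": joint torques, N m; "position": TCP position; "tool_rot": TCP orientation; "force": force on the tool from outside, world axes, zero at the start; "moment": the same for the moment, N m; "grip_width": finger opening in m; "finger_force": force on a finger pad.
Only numpy, scipy, OpenCV 4.12 (cv2) and the standard library are available. Lean on these libraries where they do the work, as an engineer would, in place of code of your own. Each camera call takes 0.05 s, during which the arm holds its last target. There are 200 camera calls.

## Task

Scrap the two worn spark plugs that lie in the metal scoop: press the spring flap of the grey reject bin open with the scoop's lip and tip both plugs through it into the bin. Draw the scoop out so that the flap springs shut, and stand the empty scoop upright on the bench. Then lock the bin: push the lever on its top clockwise (seen from above) through its quarter turn to the end stop, so that it points to the bin's front; leave the other things on the bench where they stand.

Things in the scene. Friction and masses are not known exactly. Their poses are not given: they have to be found in the camera images.
- scoop: Open-fronted sheet-metal scoop with a black handle, loose, 160 to 260 g. Origin: centre of its underside; x points from handle to lip, z up. Tray 58 mm wide, walls 44 mm high, from x = -45 mm (closed back wall, 48 mm high) to x = 75 mm (open front); floor flat to x = 35, then rising 6 degrees to the lip. Smooth inside: parts slide out once the lip is tipped down about 25 degrees, surely by 40.
- scoop_grip (a point): Centre of the scoop's handle, where to grasp it: x = -84, z = 45 mm in the scoop's frame, same axes. An upright plate 12 mm thick (along the scoop's y), 30 mm tall (z = 30 to 60), reaching back to x = -114 mm. Pinch its sides, gripper upright or leaning back (away from the lip) up to 45 degrees; leaning back leaves more room to tip the lip down later.
- scoop_lip (a point): Middle of the scoop's front lip: x = +75 mm, z = 6 mm in the scoop's frame, same axes. Fixed obstacles on its way: a blue bench vice, up to 192 mm high, at about x = 0.22 to 0.40, y = 0.09 to 0.40 m of the robot's frame, and an engine cylinder head, 140 mm high, up to x = 0.47 m to the right of y = -0.04 m.
- plug_0 (a point): Centre of a worn spark plug, 66 x 21 x 18 mm, 40 g, loose, lying in the scoop's tray lengthwise along x.
- plug_1 (a point): Centre of the second, equal spark plug, lying beside the first in the scoop.
- reject_bin: Grey sheet-metal bin, fixed, hollow: 160 mm deep (x), 170 wide (y), 210 high. Origin: centre of its underside; x points from its front to its back, y to its left. The upright front wall (x = -80 mm) ends at the sill, 95 mm high; above it a port slopes back to x = -25 mm at 205 mm height, closed by the flap. The port is clear over 140 mm of width and 120 mm along the slope.
- port_sill (a point): Middle of the port's lower edge, a rolled sill of 6 mm radius: bin frame x = -80 mm, y = 0, z = 95 mm; axes of the bin. Pliers hang on the wall behind the bin, from x = 0.82 m of the robot's frame on, 70 mm above the bench and higher: keep the wrist clear of them.
- flap (a joint): Angle of the metal flap (136 x 108 mm) that closes the port; hinged along the port's upper edge (bin frame x = -27 mm, z = 203 mm). 0 = shut; it opens only inward, to 1.3 rad, and a spring (about 0.2 to 0.4 N at its lower edge) shuts it.
- lock_lever (a joint): Angle of the lock lever on the bin's top: 0 = pointing to the bin's right side (-y), 1.571 = end stop, pointing to the bin's front (-x): locked. It grows clockwise seen from above; light friction (about 1 N at the post) holds it where it is left.
- lever_grip (a point): Middle of the black upright post at the lever's end, 18 mm in diameter, reaching from 237 to 281 mm above the bench; this point is 259 mm above the bench, 70 mm from the lever's axis. The lever's flat bar lies below it, 227 to 237 mm high.
- lever_pivot (a point): Point on the lever's upright axis (bin frame x = +20 mm, y = 0) at the height of the post's middle, 259 mm.
- filter_box_mid (a point): Bystander: blue carton 62 x 118 x 82 mm; its centre.
- pickup_magnet_mid (a point): Bystander: round magnet 44 mm across with a thin upright rod, 65 mm high in all; centre of its base disc.
- sealant_bottle_mid (a point): Bystander: white bottle with a pointed cap, 43 mm across, 142 mm high; its centre.

How it is judged:
On the way, in this order (a step that is already met when the one before it is completed fails the run):
1. the scoop's lip is through the port, with the flap pressed open (value of joint flap above 0.2 rad and x of scoop_lip in the frame of reject_bin above -0.068 m and y of scoop_lip in the frame of reject_bin between -0.07 and 0.07 m and z of scoop_lip in the frame of reject_bin between 0.05 and 0.2 m), for 0.1 s.
2. both spark plugs are down inside the bin (z of plug_0 in the frame of reject_bin between 0 and 0.075 m and x of plug_0 in the frame of reject_bin between -0.08 and 0.08 m and y of plug_0 in the frame of reject_bin between -0.085 and 0.085 m and z of plug_1 in the frame of reject_bin between 0 and 0.075 m and x of plug_1 in the frame of reject_bin between -0.08 and 0.08 m and y of plug_1 in the frame of reject_bin between -0.085 and 0.085 m), for 0.1 s.
3. the flap is shut and the scoop stands upright on the bench (angle between scoop_grip's own z axis and vertical below 0.1 rad and height (world z) of scoop_grip between 0.035 and 0.055 m and linear speed of scoop below 0.02 m/s and value of joint flap below 0.08 rad), for 0.2 s.
4. the lever is turned to its end stop (value of joint lock_lever above 1.45 rad), for 0.2 s.
At the end, for the whole second after the job is handed in: Both spark plugs lie inside the bin, under 75 mm above its underside; the flap is shut (under 0.08 rad); the lock lever is at its end stop (over 1.45 of 1.571 rad); the scoop stands upright on the bench at rest (tilt under 0.1 rad, handle centre 35 to 55 mm up) (all of step 2 and all of step 3 and value of joint lock_lever above 1.45 rad); the robot touches nothing.
It fails at once if the blue carton is moved more than 40 mm (distance of filter_box_mid from where it was at the start of the episode above 0.04 m).
It fails at once if the magnet is moved more than 40 mm (distance of pickup_magnet_mid from where it was at the start of the episode above 0.04 m).
It fails at once if the bottle is moved more than 40 mm (distance of sealant_bottle_mid from where it was at the start of the episode above 0.04 m).
It also fails if it takes over 67 s, if anything falls off the work surface, if the arm or the gripper's body presses on something with over 40 N, if the wrist force passes 120 N, or if a joint passes its speed limit or range.

## Working session

There is one attempt and no reset: what is moved stays moved. The work goes in short steps, Python scripts to look and compute and a shell command to move; the robot and the scene stay as the last step left them, time stands still between calls to the robot, and variables do not carry over. Pictures are saved under pics/ and viewed, at most 13 in all, crops included, and the job is handed in when it is done.

```bash
mkdir -p pics; cat > h.py <<'E'
import numpy as np, cv2
from workcell import telemetry, grab_frame, calibration, bot, outline_of, landmark_of
from scipy.spatial.transform import Rotation as R
def ray(cam,xy):
    c=calibration(cam); f=210/np.tan(np.radians(c["fovy"])/2)
    d=np.array([xy[0]-c["cx"],xy[1]-c["cy"]])/f
    if cam=="wrist":
        r=np.hypot(*d); v=np.array([*(d/r*np.sin(r) if r>0 else d),np.cos(r)])
    else: v=np.array([*d,1.])
    P=np.array(c["pose"]); v=P[:3,:3]@v
    return P[:3,3],v/np.linalg.norm(v)
def atz(cam,xy,z):
    o,v=ray(cam,xy); return o+v*(z-o[2])/v[2]
def tri(rays):
    A=sum(np.eye(3)-np.outer(v,v) for o,v in rays); b=sum((np.eye(3)-np.outer(v,v))@o for o,v in rays)
    return np.linalg.solve(A,b)
def save(cam,n):
    im=grab_frame(cam); cv2.imwrite(f"pics/{n}.png",im[:,:,::-1]); return im
E
python3 - <<'E'
from h import *
np.set_printoptions(precision=3,suppress=True)
ims=[save(c,c+"0") for c in("scene","top")]
cv2.imwrite("pics/both.png",cv2.resize(np.hstack(ims),(800,300),interpolation=cv2.INTER_AREA)[:,:,::-1])
for n in ["scoop","scoop_grip","scoop_lip","plug_0","reject_bin","port_sill","lever_grip","lever_pivot","filter_box_mid","pickup_magnet_mid","sealant_bottle_mid"]:
    rs=[]
    for c in("scene","top"):
        for k in landmark_of(n,c)[:2]:
            print(n,c,np.array(k["xy"]).round(),round(k["score"],2)); 
        l=landmark_of(n,c) if 0 else None
        
for c in("scene","top"): print(c,np.array(calibration(c)["pose"]),calibration(c)["fovy"])
s=telemetry.observe();print(s)
E
```

```text
scoop scene [217. 237.] 0.95
scoop scene [253. 198.] 0.59
scoop top [192. 219.] 0.55
scoop_grip scene [199. 236.] 0.82
scoop_grip top [192. 251.] 0.81
scoop_lip scene [236. 228.] 0.96
scoop_lip top [187. 188.] 0.64
plug_0 top [186. 221.] 0.63
plug_0 top [195. 217.] 0.45
reject_bin scene [294. 255.] 0.67
reject_bin top [195. 252.] 0.62
port_sill scene [272. 229.] 0.87
port_sill scene [236. 228.] 0.57
port_sill top [276. 207.] 0.89
port_sill top [194. 251.] 0.54
lever_grip scene [318. 168.] 0.58
lever_grip top [273. 207.] 0.73
lever_grip top [306. 157.] 0.71
lever_pivot scene [303. 158.] 0.63
lever_pivot top [269. 158.] 0.71
filter_box_mid scene [333. 293.] 0.85
filter_box_mid top [367. 230.] 0.91
pickup_magnet_mid top [322. 246.] 0.46
sealant_bottle_mid scene [253. 195.] 0.73
scene [[ 0.75  -0.254  0.61  -0.214]
 [-0.661 -0.293  0.691 -0.893]
 [ 0.003 -0.922 -0.388  0.69 ]
 [ 0.     0.     0.     1.   ]] 42.21267613681459
top [[ 0.017 -0.997  0.071  0.529]
 [-1.    -0.018 -0.005  0.019]
 [ 0.006 -0.071 -0.997  1.124]
 [ 0.     0.     0.     1.   ]] 52.11316625414683
{'clock': 1.2, 'qpos': array([-1.3  ,  0.521, -0.036,  1.599,  0.021,  1.021, -0.113]), 'qd': array([-0.002,  0.   , -0.   , -0.001,  0.   , -0.002,  0.001]), 'joint_efforts': array([ -0.001, -92.686,   1.977, -37.027,   0.018,   0.001,  -0.   ]), 'position': array([0.209, 0.589, 0.231]), 'tool_rot': array([ 3.142, -0.   ,  2.801]), 'force': array([0.277, 0.085, 0.262]), 'moment': array([ 0.005,  0.004, -0.023]), 'finger_force': 0.0, 'grip_width': 0.08543234681875063}
```

View pics/scene0.png

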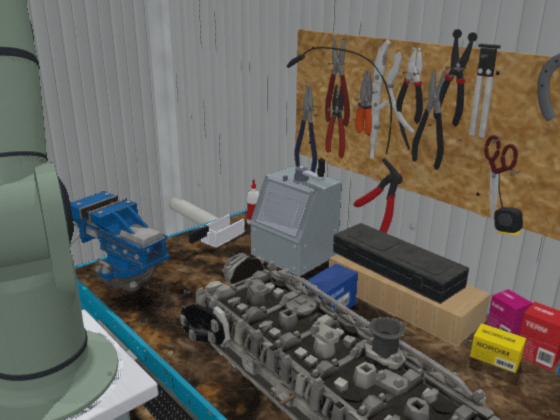

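View pics/top0.png

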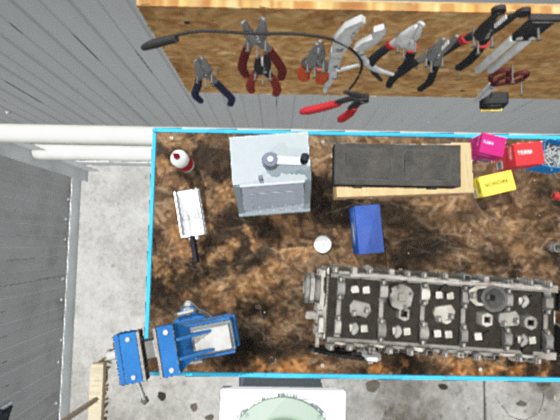

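The scene shows the scoop at left, with its handle toward the robot (top view: grip about (194,250), lip about (187,190)). The bin's front faces the robot (sill about (276,208), lever pivot (269,158), post (306,157)). The magnet is at (322,244), the carton at (367,230), and the vice is just behind the handle.

```bash
python3 - <<'E'
from h import *
np.set_printoptions(precision=3,suppress=True)
print("grip",atz("top",(193,250.5),.045),"lip",atz("top",(187,188),.006),"scene grip",atz("scene",(199,236),.045),"scene lip",atz("scene",(236,228),.006))
print("sill",tri([ray("top",(276,207)),ray("scene",(272,229))]),atz("top",(276,207),.095))
print("piv",tri([ray("top",(269,158)),ray("scene",(303,158))]),atz("top",(269,158),.259),"post",atz("top",(306,157),.259))
for n,p,z in [("carton",(367,230),.041),("magnet",(322,244),.01),("vice jaw top edge",(235,315),.19),("vice jaw left",(178,328),.19),("vice L2",(160,325),.19),("vice knob",(187,305),.1),("head near corner",(305,275),.14),("head top",(320,264),.1)]: print(n,atz("top",p,z))
im=cv2.imread("pics/top0.png")[130:400,90:330]; cv2.imwrite("pics/crop.png",cv2.resize(im,None,fx=2.2,fy=2.2,interpolation=cv2.INTER_CUBIC))
E
```

```text
grip [0.502 0.231 0.045] lip [0.663 0.26  0.006] scene grip [0.501 0.221 0.045] scene lip [0.656 0.262 0.006]
sill [0.604 0.03  0.103] [0.611 0.025 0.095]
piv [0.699 0.038 0.266] [0.698 0.04  0.259] post [ 0.701 -0.035  0.259]
carton [ 0.561 -0.205  0.041]
magnet [ 0.523 -0.095  0.01 ]
vice jaw top edge [0.37  0.108 0.19 ]
vice jaw left [0.34  0.229 0.19 ]
vice L2 [0.346 0.268 0.19 ]
vice knob [0.375 0.23  0.1  ]
head near corner [ 0.453 -0.044  0.14 ]
head top [ 0.477 -0.081  0.1  ]
```

View pics/crop.png

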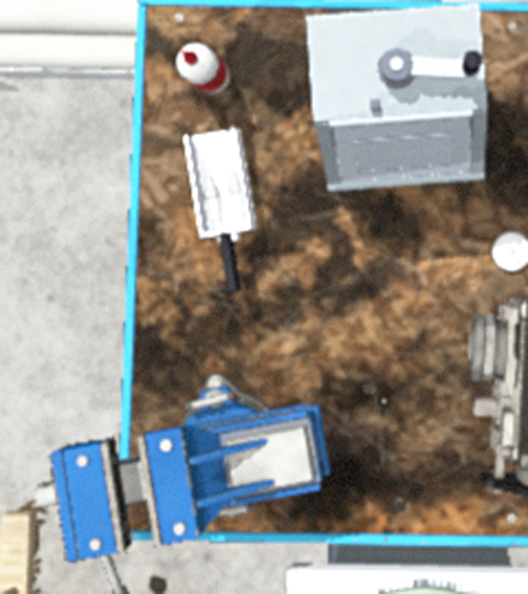

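The crop shows the scoop's handle from (228,235) to (235,290), yawed about 0.18 rad, and the bin yawed about 0.08. The vice's tall part ends near x = 0.36, so I'll grasp with about a 30° lean. I'm approaching now.

```bash
python3 -m inch '[[0,0,-0.04,0,0,0,0],[-0.039,-0.03,0,0,0,0,0],[-0.039,-0.03,0,0,0,0,0],[-0.039,-0.03,0,0,0,0,0],[-0.039,-0.03,0,0,0,0,0]]' && python3 -m inch '[[-0.039,-0.03,0,0,0,0,0],[-0.039,-0.03,0,0,0,0,0],[-0.039,-0.03,0,0,0,0,0],[-0.039,-0.03,0,0,0,0,0],[-0.038,-0.027,0.0,0,0,0,0]]' && python3 -m inch '[[0,0,0,0,0,-0.13,0],[0,0,0,0,0,-0.13,0],[0,0,0,0,0,-0.13,0],[0,0,0,0,0,-0.13,0],[0,0,0,0,0,0,0]]' && python3 -m inch '[[0,0,0,0,-0.13,0,0],[0,0,0,0,-0.13,0,0],[0,0,0,0,-0.13,0,0],[0,0,0,0,-0.13,0,0],[0,0,0,0,0,0,0]]'
cat >> h.py <<'E'
def cur():
    s=telemetry.observe(); return np.array(s["position"]),R.from_euler("xyz",s["tool_rot"]),s
def lean(yaw,a):
    # tool leaning back by a, closing along scoop y
    xs=np.array([np.cos(yaw),np.sin(yaw),0]); ys=np.array([-np.sin(yaw),np.cos(yaw),0])
    z=xs*np.sin(a)-np.array([0,0,np.cos(a)]); return R.from_matrix(np.c_[np.cross(ys,z),ys,z])
def delta(p,r):
    q,c,s=cur(); print("shift",c.inv().apply(p-q),"turn",(c.inv()*r).as_rotvec(),"clock",s["clock"])
E
python3 - <<'E'
from h import *
np.set_printoptions(precision=3,suppress=True)
print(cur()[0],cur()[1].as_matrix()[:,2],cur()[2]["qpos"])
save("wrist","w1"); 
for n,z in [("scoop_grip",.045),("scoop_lip",.006),("scoop",0),("plug_0",.012)]:
    for k in landmark_of(n,"wrist")[:2]: print(n,np.array(k["xy"]).round(1),round(k["score"],2),atz("wrist",k["xy"],z))
E
```

```text
clock: 1.7
position: [0.3166, 0.422, 0.2715]
tool_rot: [3.141, 0.0, 2.801]
force: [1.5, 0.1, -0.2]
grip_width: 0.0856
finger_force: 0.0
clock: 2.2
position: [0.4504, 0.2183, 0.2717]
tool_rot: [3.141, 0.0, 2.8]
force: [-0.2, 0.9, -0.3]
grip_width: 0.0854
finger_force: 0.0
clock: 2.7
position: [0.4496, 0.2203, 0.2714]
tool_rot: [3.141, 0.0, -2.96]
force: [-0.2, 0.1, -0.0]
grip_width: 0.0855
finger_force: 0.0
clock: 3.2
position: [0.4499, 0.2176, 0.2709]
tool_rot: [-3.134, 0.475, -2.968]
force: [-0.4, -0.7, -0.1]
grip_width: 0.0853
finger_force: 0.0
[0.45  0.218 0.271] [ 0.452  0.071 -0.889] [-0.816  0.083  0.084  2.236  0.554  0.479  0.558]
scoop_grip [283.1 122.3] 0.64 [0.501 0.225 0.045]
scoop_lip [289.3 200. ] 0.84 [0.657 0.261 0.006]
scoop_lip [148.8 189.8] 0.55 [0.674 0.04  0.006]
scoop [285.9 159.4] 0.63 [0.587 0.243 0.   ]
plug_0 [280.2 164.5] 0.68 [0.588 0.235 0.012]
plug_0 [297.1 164.7] 0.6 [0.584 0.258 0.012]
```

View pics/w1.png

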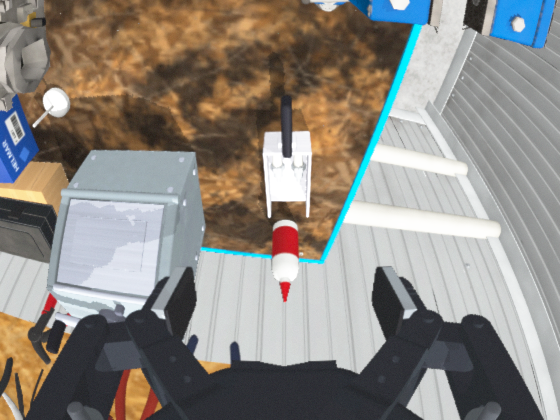

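The wrist view shows the black handle at about (286,97–157) and the tray below it, with the plugs inside, well aligned with the tool.

```bash
python3 - <<'E'
from h import *
np.set_printoptions(precision=4,suppress=True)
g=atz("wrist",(285,122.3),.045); print(g)
g[:2]=(g[:2]+[.501,.228])/2
r=lean(.20,.52); z=r.as_matrix()[:,2]
delta(g+(.019-.08)*z,r); delta(g+.019*z,r)
E
```

```text
[0.5014 0.227  0.045 ]
shift [0.0612 0.0014 0.1635] turn [-0.0206 -0.0477 -0.0217] clock 3.45
shift [0.0574 0.0031 0.2434] turn [-0.0206 -0.0477 -0.0217] clock 3.45
```

```bash
python3 -m inch '[[0,0,0,-0.02,-0.048,-0.022,0],[0.017,0.001,0.04,0,0,0,0],[0.017,0.001,0.04,0,0,0,0],[0.017,0.001,0.04,0,0,0,0],[0.017,0.0,0.04,0,0,0,0]]' && python3 -m inch '[[0,0,0,0,0,0,0],[0,0,0,0,0,0,0]]'; python3 - <<'E'
from h import *
np.set_printoptions(precision=4,suppress=True)
save("wrist","w2")
for n,z in [("scoop_grip",.045),("scoop_lip",.006)]:
    for k in landmark_of(n,"wrist")[:1]: print(n,np.array(k["xy"]).round(1),round(k["score"],2),atz("wrist",k["xy"],z))
g=np.array([.501,.2275,.045]); r=lean(.20,.52); z=r.as_matrix()[:,2]
delta(g+.019*z,r)
E
```

```text
clock: 3.95
position: [0.4734, 0.2182, 0.1803]
tool_rot: [-3.122, 0.547, -2.944]
force: [-0.4, -0.6, 1.2]
grip_width: 0.0855
finger_force: 0.0
clock: 4.15
position: [0.4731, 0.2179, 0.1813]
tool_rot: [-3.122, 0.546, -2.944]
force: [1.0, 0.2, 0.1]
grip_width: 0.0852
finger_force: 0.0
scoop_grip [290.5 145.4] 0.72 [0.503  0.2284 0.045 ]
scoop_lip [288.8 222.8] 0.85 [0.6597 0.2585 0.006 ]
shift [0.0468 0.0063 0.1512] turn [-0.0194  0.0278 -0.0027] clock 4.3
```

View pics/w2.png

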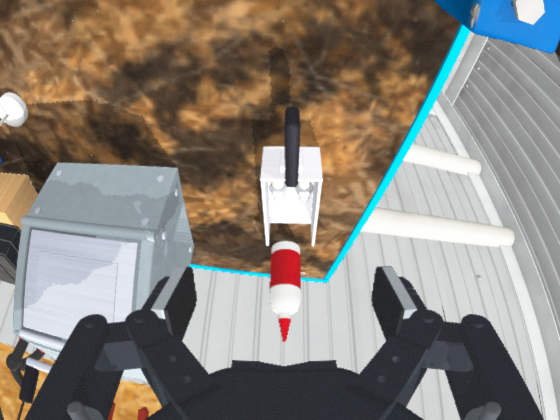

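The handle is centred between the fingers (about (291,110–185)). I'm descending and closing.

```bash
python3 -m inch '[[0.01,0.0012,0.027,-0.019,0.028,-0.003,0],[0.0095,0.0012,0.031,0,0,0,0],[0.0095,0.0012,0.031,0,0,0,0],[0.0095,0.0012,0.031,0,0,0,0],[0,0,0,0,0,0,0]]' ; python3 - <<'E'
from h import *
np.set_printoptions(precision=4,suppress=True)
g=np.array([.502,.228,.045]); r=lean(.20,.52); z=r.as_matrix()[:,2]
delta(g+.019*z,r)
grab_frame("wrist")
for n,z in [("scoop_grip",.045),("scoop_lip",.006)]:
    for k in landmark_of(n,"wrist")[:1]: print(n,np.array(k["xy"]).round(1),round(k["score"],2),atz("wrist",k["xy"],z))
E
```

```text
clock: 4.8
position: [0.4961, 0.2232, 0.0697]
tool_rot: [-3.128, 0.519, -2.939]
force: [0.0, -0.8, 0.5]
grip_width: 0.0857
finger_force: 0.0
shift [0.0064 0.004  0.0438] turn [-0.0121 -0.0008  0.0021] clock 4.8
scoop_grip [289.5 241.2] 0.9 [0.5083 0.2299 0.045 ]
scoop_lip [289.5 299. ] 0.83 [0.6692 0.2648 0.006 ]
```

```bash
python3 -m inch '[[0.002,0.002,0.022,-0.012,0,0,0],[0.002,0.002,0.022,0,0,0,0],[0,0,0,0,0,0,0],[0,0,0,0,0,0,0.8],[0,0,0,0,0,0,1]]' 70 && python3 -m inch '[[0,0,0,0,0,0,1],[0,0,0,0,0,0,1],[0,0,0,0,0,0,1],[0,0,0,0,0,0,1],[0,0,0,0,0,0,1]]'; python3 - <<'E'
from h import *
np.set_printoptions(precision=4,suppress=True)
p,c,s=cur(); print(p,c.as_matrix()[:,2],s["grip_width"],s["finger_force"])
ims=[grab_frame(c) for c in("scene","top")]
for cam in("scene","top"):
  for n,z in [("scoop_grip",.045),("scoop_lip",.006)]:
    for k in landmark_of(n,cam)[:1]: print(cam,n,np.array(k["xy"]).round(1),round(k["score"],2),atz(cam,k["xy"],z))
E
```

```text
clock: 5.45
position: [0.5138, 0.2322, 0.0343]
tool_rot: [-3.141, 0.525, -2.937]
force: [0.3, -0.2, -0.2]
grip_width: 0.059
finger_force: 0.0
clock: 5.95
position: [0.514, 0.2321, 0.033]
tool_rot: [3.141, 0.525, -2.938]
force: [-3.2, -1.2, 10.1]
grip_width: 0.0111
finger_force: 69.9
[0.514  0.2321 0.033 ] [ 0.4905  0.1015 -0.8655] 0.011080572575021557 69.8718273639679
scene scoop_grip [196.1 236.8] 0.94 [0.4924 0.2222 0.045 ]
scene scoop_lip [233.9 224. ] 0.88 [0.668  0.2879 0.006 ]
top scoop_grip [191.8 254.1] 0.68 [0.4929 0.2338 0.045 ]
top scoop_lip [182.6 187.3] 0.6 [0.6651 0.2711 0.006 ]
```

```bash
python3 -m inch '[[-0.005,0,-0.0087,0,0,0,1],[-0.0186,0,-0.0325,0,0,0,1],[-0.0186,0,-0.0325,0,0,0,1],[-0.0186,0,-0.0325,0,0,0,1],[-0.0186,0,-0.0325,0,0,0,1]]' 110 && python3 -m inch '[[0.018,-0.025,-0.01,0,0,0,1],[0.018,-0.025,-0.01,0,0,0,1],[0.018,-0.025,-0.01,0,0,0,1],[0.018,-0.025,-0.01,0,0,0,1],[0.018,-0.025,-0.01,0.03,0,0.052,1]]' && python3 -m inch '[[0.018,-0.025,-0.01,0.03,0,0.052,1],[0.018,-0.025,-0.01,0,0,0,1],[0,0,0,0,0,0,1],[0,0,0,0,0,0,1]]'; python3 - <<'E'
from h import *
np.set_printoptions(precision=4,suppress=True)
p,c,s=cur(); print(p,c.as_matrix(),s["grip_width"])
a=save("scene","s3"); b=save("wrist","w3"); grab_frame("top")
cv2.imwrite("pics/c3.png",np.vstack([cv2.resize(a[120:320,150:400],(500,400)),]) [:,:,::-1])
for n in ["scoop_grip","scoop_lip","port_sill","scoop","lever_pivot","lever_grip"]:
  rs={}
  for cam in("scene","top","wrist"):
    for k in landmark_of(n,cam)[:1]: print(cam,n,np.array(k["xy"]).round(1),round(k["score"],2)); rs[cam]=ray(cam,k["xy"])
  if len(rs)>1: 
    q=tri(list(rs.values())); print("  ",q,[round(float(np.linalg.norm(np.cross(q-o,v))),4) for o,v in rs.values()])
E
```

```text
clock: 6.75
position: [0.5145, 0.2279, 0.1501]
tool_rot: [-3.125, 0.524, -2.935]
force: [-0.3, -1.3, -3.8]
grip_width: 0.0105
finger_force: 108.3
clock: 7.25
position: [0.4698, 0.1416, 0.1358]
tool_rot: [-3.111, 0.508, -2.938]
force: [0.8, -0.3, -4.8]
grip_width: 0.0103
finger_force: 108.4
clock: 7.65
position: [0.4616, 0.1309, 0.1106]
tool_rot: [-3.076, 0.476, -2.92]
force: [0.4, -0.1, -2.3]
grip_width: 0.0106
finger_force: 108.3
[0.4616 0.1309 0.1106] [[-0.8671 -0.1896  0.4607]
 [-0.1952  0.9801  0.0361]
 [-0.4583 -0.0586 -0.8868]] 0.010613320301277639
scene scoop_grip [202.  227.6] 0.94
top scoop_grip [228.7 277.6] 0.55
wrist scoop_grip [284.6 277.9] 0.56
   [0.4469 0.1299 0.1216] [0.0052, 0.0044, 0.0025]
scene scoop_lip [203.5 225.5] 0.74
top scoop_lip [223.2 205.9] 0.55
   [0.5643 0.1872 0.0719] [0.0582, 0.0582]
scene port_sill [273.7 233.3] 0.73
top port_sill [274.  210.5] 0.94
wrist port_sill [143.4 313.1] 0.64
   [0.6012 0.0305 0.0917] [0.0016, 0.0012, 0.0006]
scene scoop [226.2 233.7] 0.94
top scoop [227.9 239.1] 0.88
wrist scoop [284.1 279.8] 0.72
   [0.5325 0.1426 0.0712] [0.0012, 0.0013, 0.0019]
scene lever_pivot [301.2 159.7] 0.64
top lever_pivot [268.5 153.8] 0.81
   [0.7045 0.0427 0.2601] [0.0019, 0.0019]
scene lever_grip [320.9 165.6] 0.63
top lever_grip [304.7 158.1] 0.87
   [ 0.697  -0.0316  0.265 ] [0.0006, 0.0006]
```

View pics/c3.png

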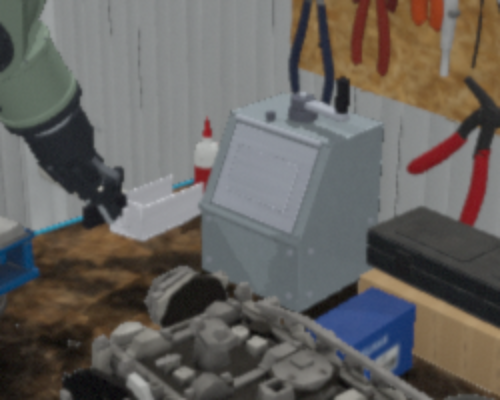

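View pics/w3.png

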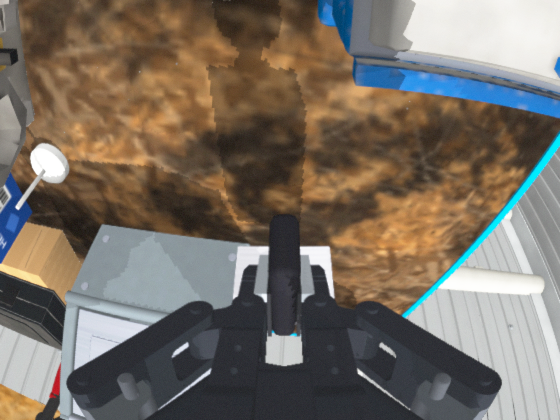

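The scoop is firmly held and roughly level, with its front in free space left of the bin. The last rows were clipped, so I'll check which joint limits it.

```bash
python3 - <<'E'
from h import *
np.set_printoptions(precision=3,suppress=True)
p,c,s=cur(); print(s["qpos"])
for a in(.52,.3,.15): delta(p+[0,0,.05],lean(.08,a))
E
```

```text
[ 0.079  0.493 -0.766  2.423  1.785  0.558 -0.458]
shift [-0.023 -0.003 -0.044] turn [ 0.002 -0.039  0.128] clock 8.7
shift [-0.023 -0.003 -0.044] turn [-0.012  0.181  0.128] clock 8.7
shift [-0.023 -0.003 -0.044] turn [-0.022  0.331  0.127] clock 8.7
```

```bash
cat >> h.py <<'E'
BIN=np.array([.681,.037,0]); BY=.08; RB=R.from_euler("z",BY); L0=.525
def lip_now():
    p,c,s=cur(); m=c.as_matrix(); xs=m[:,2]*np.sin(L0)-m[:,0]*np.cos(L0); zs=-m[:,2]*np.cos(L0)-m[:,0]*np.sin(L0)
    l=p-.019*m[:,2]+.159*xs-.044*zs
    print("lip bin",RB.inv().apply(l-BIN),"tilt",-np.arcsin(xs[2]),"roll",np.cross(zs,xs)[2],"yaw",np.arctan2(xs[1],xs[0]),"q4",s["qpos"][3],"F",s["force"],"t",s["clock"])
def goto(lipbin,tilt,yaw=BY):
    r=lean(yaw,L0-tilt); m=r.as_matrix(); st=R.from_euler("zy",[yaw,tilt]).as_matrix()
    p=BIN+RB.apply(lipbin)-.159*st[:,0]+.044*st[:,2]+.019*m[:,2]
    print("tcp",p); delta(p,r)
E
python3 - <<'E'
from h import *
np.set_printoptions(precision=3,suppress=True)
lip_now(); goto([-.075,0.07,.165],.1); goto([-.075,0,.16],.1)
E
```

```text
lip bin [-0.064  0.127  0.076] tilt 0.04693836459180119 roll -0.059597871155797094 yaw 0.19043399803864777 q4 2.423015044716848 F [-1.038 -0.966 -3.205] t 8.7
tcp [0.455 0.089 0.207]
shift [-0.03  -0.047 -0.09 ] turn [-0.004  0.056  0.128] clock 8.7
tcp [0.461 0.019 0.202]
shift [-0.019 -0.116 -0.086] turn [-0.004  0.056  0.128] clock 8.7
```

```bash
python3 -m inch '[[-0.0205,0,-0.04,0,0,0,1],[-0.0205,0,-0.04,0,0,0,1],[0,-0.0,0,-0.002,0.028,0.064,1],[0,0,0,-0.002,0.028,0.064,1],[0,0,0,0,0,0,1]]'; python3 - <<'E'
from h import *
np.set_printoptions(precision=3,suppress=True)
lip_now(); goto([-.075,0.07,.165],.1); goto([-.075,0,.16],.1)
E
```

```text
clock: 9.2
position: [0.4613, 0.1315, 0.1727]
tool_rot: [-3.13, 0.42, -3.063]
force: [0.0, 0.4, -3.9]
grip_width: 0.0102
finger_force: 108.5
lip bin [-0.066  0.11   0.13 ] tilt 0.10448376909391405 roll -0.010704528390969163 yaw 0.07308314480363953 q4 2.3283712700353814 F [ 0.015  0.447 -3.889] t 9.2
tcp [0.455 0.089 0.207]
shift [-0.005 -0.043 -0.035] turn [-0.012 -0.005 -0.001] clock 9.2
tcp [0.461 0.019 0.202]
shift [-0.003 -0.113 -0.03 ] turn [-0.012 -0.005 -0.001] clock 9.2
```

```bash
python3 -m inch '[[-0.002,0,-0.035,-0.012,0,0,1],[0,-0.04,0,0,0,0,1],[0,-0.04,0.0,0,0,0,1],[0,-0.032,0.003,0,0,0,1],[0,0,0,0,0,0,1]]'; python3 - <<'E'
from h import *
np.set_printoptions(precision=3,suppress=True)
lip_now(); goto([-.075,0,.15],.1); goto([-.02,0,.14],.12); print(cur()[2]["qpos"])
a=save("scene","s4"); grab_frame("top")
cv2.imwrite("pics/c4.png",cv2.resize(a[120:320,150:400],(750,600))[:,:,::-1])
for n in ["scoop_lip","scoop_grip","scoop"]:
  rs={}
  for cam in("scene","top"):
    for k in landmark_of(n,cam)[:1]: print(cam,n,np.array(k["xy"]).round(1),round(k["score"],2)); rs[cam]=ray(cam,k["xy"])
  if len(rs)>1: 
    q=tri(list(rs.values())); print("  bin",RB.inv().apply(q-BIN),[round(float(np.linalg.norm(np.cross(q-o,v))),4) for o,v in rs.values()])
E
```

```text
clock: 9.7
position: [0.4589, 0.0144, 0.1986]
tool_rot: [-3.137, 0.418, -3.064]
force: [-0.3, -0.1, -3.3]
grip_width: 0.0105
finger_force: 108.7
lip bin [-0.077 -0.006  0.155] tilt 0.1070787574521691 roll -0.004448381941196343 yaw 0.07489126655624115 q4 2.3515185809747208 F [-0.331 -0.109 -3.297] t 9.7
tcp [0.461 0.019 0.192]
shift [0.001 0.004 0.007] turn [-0.006 -0.007 -0.002] clock 9.7
tcp [0.516 0.023 0.185]
shift [-0.048  0.005  0.036] turn [-0.006  0.013 -0.002] clock 9.7
[ 0.511  0.214 -0.789  2.352  0.802  0.309  0.681]
scene scoop_lip [275.2 208.2] 0.96
top scoop_lip [273.1 206.6] 0.75
  bin [-0.075  0.001  0.158] [0.0006, 0.0006]
scene scoop_grip [227.6 206.7] 0.91
top scoop_grip [278.5 281.4] 0.77
  bin [-0.236 -0.003  0.212] [0.0019, 0.0019]
scene scoop [249.8 219.7] 0.71
top scoop [276.7 245. ] 0.71
  bin [-0.163 -0.001  0.156] [0.0015, 0.0015]
```

View pics/c4.png

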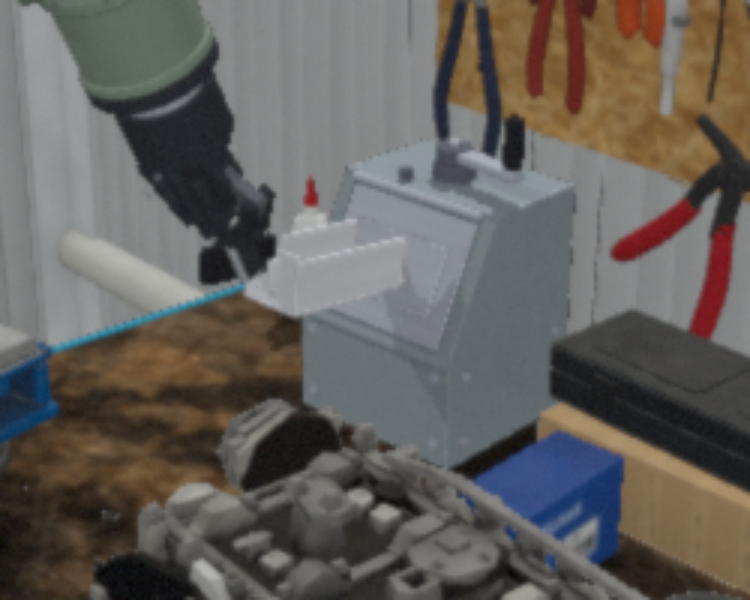

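The lip stands centred before the port (networks: bin x −75 mm, z 158 mm), matching the model. I'm pressing in.

```bash
python3 -m inch '[[0.004,0.002,0.013,0,0,0,1],[-0.013,0.002,0.007,0,0,0,1],[-0.013,0.001,0.007,0,0,0,1],[-0.013,0,0.007,0,0,0,1],[-0.013,0,0.007,0,0,0,1]]'; python3 - <<'E'
from h import *
np.set_printoptions(precision=3,suppress=True)
lip_now(); goto([-.02,0,.13],.12); goto([-.01,0,.13],.4);goto([-.005,0,.13],.75); print(cur()[2]["qpos"])
E
```

```text
clock: 10.6
position: [0.52, 0.0298, 0.1814]
tool_rot: [-3.14, 0.419, -3.059]
force: [-1.9, 1.1, -3.7]
grip_width: 0.0104
finger_force: 108.6
lip bin [-0.015  0.006  0.138] tilt 0.10566572248513402 roll -0.0019017373287610467 yaw 0.08129807890338316 q4 2.2386792827731448 F [-1.861  1.067 -3.696] t 10.6
tcp [0.516 0.023 0.175]
shift [ 0.006 -0.006  0.004] turn [-0.001  0.014  0.002] clock 10.6
tcp [0.545 0.024 0.213]
shift [-0.035 -0.008 -0.019] turn [-0.001  0.294  0.002] clock 10.6
tcp [0.586 0.024 0.252]
shift [-0.088 -0.012 -0.038] turn [-0.002  0.644  0.002] clock 10.6
[ 0.382  0.342 -0.698  2.239  0.953  0.35   0.55 ]
```

```bash
python3 -m inch '[[0.014,-0.005,0.019,0,0,0,1],[-0.0127,0,-0.0131,0,0.12,0,1],[-0.0127,0,-0.0131,0,0.12,0,1],[-0.0127,0,-0.0131,0,0.12,0,1],[-0.0127,0,-0.0131,0,0.12,0,1]]'; python3 - <<'E'
from h import *
np.set_printoptions(precision=3,suppress=True)
lip_now(); goto([-.02,0,.115],.72);print(cur()[2]["qpos"])
E
```

```text
clock: 11.1
position: [0.5482, 0.0193, 0.2117]
tool_rot: [-3.117, 0.04, -3.074]
force: [-0.2, -0.7, -4.7]
grip_width: 0.0104
finger_force: 108.6
lip bin [-0.014 -0.011  0.118] tilt 0.4849935746436793 roll -0.024706935632018073 yaw 0.05361782177611035 q4 1.8285654384756318 F [-0.204 -0.746 -4.652] t 11.1
tcp [0.567 0.022 0.234]
shift [-0.02   0.001 -0.022] turn [-0.024  0.235 -0.015] clock 11.1
[ 0.439  0.513 -0.823  1.829  0.493  0.972  1.042]
```

```bash
python3 -m inch '[[-0.010,0,-0.011,-0.012,0.117,-0.007,1],[-0.010,0,-0.011,-0.012,0.117,-0.007,1],[0,0,0,0,0,0,1],[0,0,0,0,0,0,1],[0,0,0,0,0,0,1]]';python3 -m inch '[[0,0,0,0,0,0,1],[0,0,0,0,0,0,1],[0,0,0,0,0,0,1],[0,0,0,0,0,0,1],[0,0,0,0,0,0,1]]'; python3 - <<'E'
from h import *
np.set_printoptions(precision=3,suppress=True)
lip_now();print(cur()[2]["qpos"])
a=save("scene","s5"); b=save("wrist","w5")
for cam in("scene","wrist"): print(cam,[(k["xy"],k["score"]) for k in landmark_of("plug_0",cam)])
cv2.imwrite("pics/c5.png",np.hstack([cv2.resize(a[130:290,200:360],(400,400)),cv2.resize(b[140:420,140:420],(400,400))])[:,:,::-1])
E
```

```text
clock: 11.6
position: [0.5682, 0.0207, 0.2316]
tool_rot: [-3.139, -0.189, -3.064]
force: [-1.0, 0.1, -2.0]
grip_width: 0.0103
finger_force: 108.6
clock: 12.1
position: [0.5688, 0.0202, 0.232]
tool_rot: [-3.139, -0.189, -3.065]
force: [-0.8, -0.1, -1.9]
grip_width: 0.0104
finger_force: 108.6
lip bin [-0.018 -0.008  0.113] tilt 0.7138349480901086 roll -0.0022457299422907195 yaw 0.07479626842333455 q4 1.5605644459557046 F [-0.817 -0.121 -1.926] t 12.1
[ 0.377  0.648 -0.806  1.561  0.414  1.32   1.14 ]
scene []
wrist [([277.8, 341.9], 0.69)]
```

View pics/c5.png

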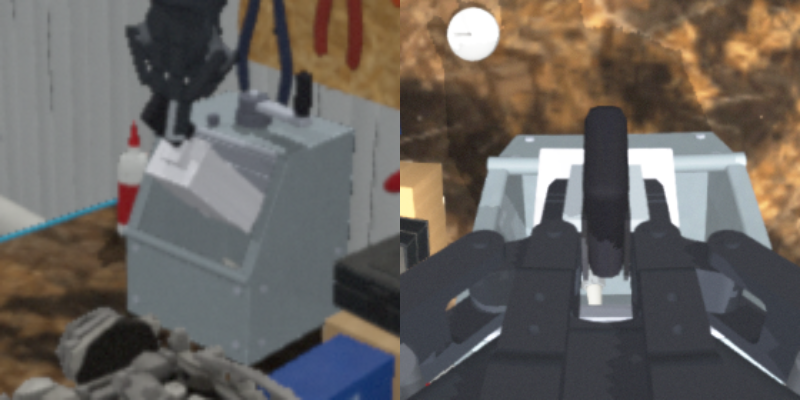

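The scoop is tipped in the open port. In the wrist view a plug shows at crop (597,292), so I'll check whether it lies in the tray or below the lip inside the bin.

```bash
python3 - <<'E'
from h import *
np.set_printoptions(precision=3,suppress=True)
for z in(.02,.05,.1,.13): print(z,RB.inv().apply(atz("wrist",(277.8,341.9),z)-BIN))
p,c,s=cur(); m=c.as_matrix(); xs=m[:,2]*np.sin(L0)-m[:,0]*np.cos(L0); zs=-m[:,2]*np.cos(L0)-m[:,0]*np.sin(L0)
o=p-.019*m[:,2]+.084*xs-.05*zs
C,v=ray("wrist",(277.8,341.9)); n=zs; q=C+v*((o-C)@n+.01)/(v@n); print("on tray floor: x,y",(q-o)@xs,(q-o)@np.cross(zs,xs))
E
```

```text
0.02 [ 0.059 -0.016  0.02 ]
0.05 [ 0.04  -0.015  0.05 ]
0.1 [ 0.01  -0.013  0.1  ]
0.13 [-0.009 -0.013  0.13 ]
on tray floor: x,y 0.11773190879782178 -0.005355474092203704
```

The ray passes beyond the lip (tray x would be 118 mm), so that plug is in the bin. I'll do a small extra tip, then draw out along the tray's axis.

```bash
python3 -m inch '[[-0.0085,0,-0.0088,0,0.08,0,1],[0.0075,0,0.0097,0,-0.08,0,1],[-0.0085,0,-0.0088,0,0.08,0,1],[0,0,0,0,0,0,1],[0,0,0,0,0,0,1]]' && python3 -m inch '[[0.02,0,-0.0115,0,0,0,1],[0.026,0,-0.015,0,0,0,1],[0.026,0,-0.015,0,0,0,1],[0.026,0,-0.015,0,0,0,1],[0,0,0,0,0,0,1]]'; python3 - <<'E'
from h import *
np.set_printoptions(precision=3,suppress=True)
lip_now();print(cur()[2]["qpos"])
a=save("scene","s6"); b=save("wrist","w6"); grab_frame("top")
for cam in("scene","wrist","top"): print(cam,[(k["xy"],k["score"]) for k in landmark_of("plug_0",cam)])
cv2.imwrite("pics/c6.png",np.hstack([cv2.resize(a[120:280,200:360],(400,400)),cv2.resize(b[140:420,140:420],(400,400))])[:,:,::-1])
E
```

```text
clock: 12.8
position: [0.5797, 0.0213, 0.2386]
tool_rot: [-3.14, -0.267, -3.066]
force: [-0.8, -0.8, -2.1]
grip_width: 0.0104
finger_force: 108.9
clock: 13.3
position: [0.4993, 0.0154, 0.3224]
tool_rot: [-3.138, -0.263, -3.066]
force: [0.8, 0.7, -2.5]
grip_width: 0.0105
finger_force: 108.8
lip bin [-0.097 -0.008  0.197] tilt 0.788067711041675 roll -0.003647175185881861 yaw 0.07279393468232324 q4 1.5791040807311978 F [ 0.764  0.727 -2.531] t 13.3
[ 0.445  0.496 -0.859  1.579  0.29   1.492  1.187]
scene []
wrist []
top []
```

View pics/c6.png

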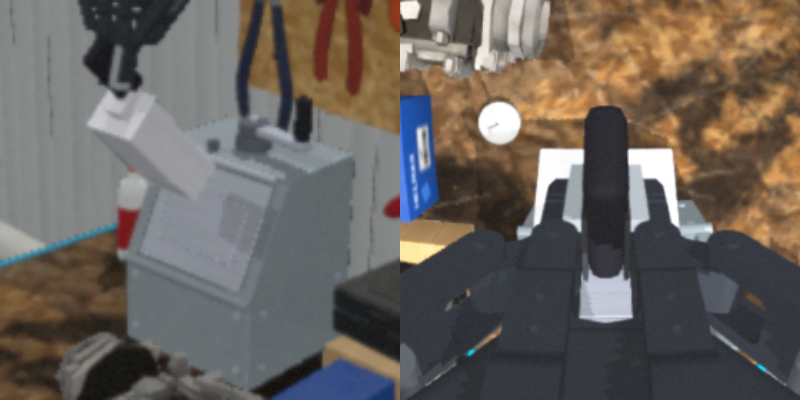

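The flap is shut and the tray is empty. I'm carrying the scoop back to its old free spot and levelling it.

```bash
python3 -m inch '[[0,0.042,0,0,0,0,1],[0,0.042,0,0,0,0,1],[0,0.042,0,0,0,0,1],[0,0.042,0,0,0,0,1],[0,0.042,0,0,0,0,1]]' && python3 -m inch '[[0,0,0,0,-0.13,0,1],[0,0,0,0,-0.13,0,1],[0,0,0,0,-0.13,0,1],[0,0,0,0,-0.13,0,1],[0,0,0,0,-0.13,0,1]]' && python3 -m inch '[[0,0,0,0,-0.13,0,1],[0,0,0,-0.03,0,-0.05,1],[0,0,0,-0.03,0,-0.05,1],[0,0,0,0,0,0,1]]'; cat >>h.py <<'E'
RG=R.from_euler("xyz",[3.141,.525,-2.938])
E
python3 - <<'E'
from h import *
np.set_printoptions(precision=3,suppress=True)
lip_now();print(cur()[0],cur()[2]["qpos"])
delta(np.array([.514,.231,.12]),RG); delta(np.array([.514,.231,.036]),RG)
E
```

```text
clock: 14.1
position: [0.4836, 0.2263, 0.3181]
tool_rot: [-3.14, -0.27, -3.066]
force: [1.4, 0.3, -1.7]
grip_width: 0.0103
finger_force: 108.9
clock: 14.6
position: [0.4836, 0.225, 0.3188]
tool_rot: [-3.141, 0.385, -3.063]
force: [1.4, 0.2, -2.4]
grip_width: 0.0105
finger_force: 109.0
clock: 15.0
position: [0.4837, 0.2241, 0.3184]
tool_rot: [3.14, 0.51, -2.949]
force: [0.1, -0.3, -2.3]
grip_width: 0.0106
finger_force: 108.9
lip bin [-0.034  0.219  0.289] tilt 0.014672827080134676 roll 0.001279937283803231 yaw 0.19375975761420874 q4 2.097783296901074 F [ 0.051 -0.343 -2.337] t 15.0
[0.484 0.224 0.318] [ 0.132  0.122 -0.877  2.098  0.63   0.602  0.583]
shift [0.07  0.001 0.188] turn [-0.004 -0.015 -0.009] clock 15.0
shift [0.111 0.001 0.262] turn [-0.004 -0.015 -0.009] clock 15.0
```

```bash
python3 -m inch '[[0.0175,0,0.0455,-0.004,-0.015,-0.009,1],[0.0175,0,0.045,0,0,0,1],[0.0175,0,0.045,0,0,0,1],[0.0175,0,0.045,0,0,0,1],[0,0,0,0,0,0,1]]'; python3 - <<'E'
from h import *
np.set_printoptions(precision=3,suppress=True)
lip_now();print(cur()[0],cur()[2]["qpos"])
delta(np.array([.514,.231,.036]),RG)
E
```

```text
clock: 15.5
position: [0.5095, 0.2263, 0.1607]
tool_rot: [-3.136, 0.521, -2.946]
force: [-0.3, -0.2, -0.4]
grip_width: 0.0105
finger_force: 108.9
lip bin [-0.007  0.219  0.133] tilt 0.003532006701732935 roll -0.004513438410734778 yaw 0.19346843306580494 q4 2.2414284054553755 F [-0.307 -0.168 -0.405] t 15.5
[0.509 0.226 0.161] [-0.15   0.427 -0.627  2.241  1.481  0.483 -0.255]
shift [0.057 0.004 0.111] turn [-0.01  -0.004 -0.007] clock 15.5
```

```bash
python3 -m inch '[[0.018,0.001,0.035,-0.01,-0.004,-0.007,1],[0.018,0.001,0.035,0,0,0,1],[0.011,0.001,0.021,0,0,0,1],[0.005,0,0.01,0,0,0,1],[0,0,0,0,0,0,1]]'; python3 - <<'E'
from h import *
np.set_printoptions(precision=3,suppress=True)
lip_now();print(cur()[0],cur()[2]["force"])
delta(np.array([.514,.231,.034]),RG)
E
```

```text
clock: 16.0
position: [0.5164, 0.2291, 0.0569]
tool_rot: [-3.139, 0.529, -2.94]
force: [-0.4, 1.0, -2.2]
grip_width: 0.0101
finger_force: 108.8
lip bin [-0.     0.222  0.03 ] tilt -0.004139829580620684 roll -0.002018399276013642 yaw 0.20002445769493374 q4 2.2746242445915756 F [-0.355  1.041 -2.163] t 16.0
[0.516 0.229 0.057] [-0.355  1.041 -2.163]
shift [0.013 0.002 0.019] turn [-0.004  0.004 -0.002] clock 16.0
```

```bash
python3 -m inch '[[0.006,0,0.008,-0.004,0.004,-0.002,1],[0.005,0,0.0075,0,0,0,1],[0.001,0,0.002,0,0,0,1],[0.001,0,0.002,0,0,0,1],[0,0,0,0,0,0,1]]'; python3 - <<'E'
from h import *
np.set_printoptions(precision=3,suppress=True)
lip_now();print(cur()[0],cur()[2]["force"])
E
```

```text
clock: 16.5
position: [0.5154, 0.2292, 0.0344]
tool_rot: [3.141, 0.528, -2.937]
force: [0.8, -0.7, 2.4]
grip_width: 0.0104
finger_force: 109.4
lip bin [-0.001  0.224  0.007] tilt -0.0031051350072079584 roll 0.0008400939806941464 yaw 0.2055389742211044 q4 2.27794107615068 F [ 0.762 -0.679  2.384] t 16.5
[0.515 0.229 0.034] [ 0.762 -0.679  2.384]
```

The force turned upward, so it is on the bench. I'm releasing and backing out.

```bash
python3 -m inch '[[0,0,0,0,0,0,0.8],[0,0,0,0,0,0,0.5],[0,0,0,0,0,0,0],[0,0,0,0,0,0,0],[0,0,0,0,0,0,0]]' 20 && python3 -m inch '[[0,0,-0.02,0,0,0,0],[-0.003,0,-0.04,0,0,0,0],[-0.008,0,-0.045,0,0,0,0],[-0.01,0,-0.045,0,0,0,0],[-0.01,0,-0.045,0,0,0,0]]'; python3 - <<'E'
from h import *
np.set_printoptions(precision=3,suppress=True)
p,c,s=cur();print(p,s["qpos"])
a=save("scene","s7"); b=save("wrist","w7"); grab_frame("top")
cv2.imwrite("pics/c7.png",np.hstack([cv2.resize(a[120:280,180:360],(400,356)),cv2.resize(b,(400,356))])[:,:,::-1])
for n,z in [("scoop_grip",.045),("scoop_lip",.006)]:
    for k in landmark_of(n,"wrist")[:1]: print(n,np.array(k["xy"]).round(1),round(k["score"],2),atz("wrist",k["xy"],z))
for n in["lever_pivot","lever_grip"]:
  rs={}
  for cam in("scene","top","wrist"):
    for k in landmark_of(n,cam)[:1]: print(cam,n,np.array(k["xy"]).round(1),round(k["score"],2),atz(cam,k["xy"],.259)); rs[cam]=ray(cam,k["xy"])
  if len(rs)>1: 
    q=tri(list(rs.values())); print("  ",q,[round(float(np.linalg.norm(np.cross(q-o,v))),4) for o,v in rs.values()])
E
```

```text
clock: 17.0
position: [0.5149, 0.2292, 0.0338]
tool_rot: [3.14, 0.527, -2.936]
force: [-0.3, 0.3, 0.1]
grip_width: 0.0742
finger_force: 0.0
clock: 17.5
position: [0.4526, 0.2141, 0.1975]
tool_rot: [-3.136, 0.527, -2.935]
force: [0.7, -1.0, -0.3]
grip_width: 0.0854
finger_force: 0.0
[0.453 0.214 0.198] [-0.195  0.259 -0.613  2.34   1.316  0.434 -0.173]
scoop_grip [287.3 152.9] 0.85 [0.5   0.226 0.045]
scoop_lip [286.1 225.5] 0.98 [0.652 0.257 0.006]
scene lever_pivot [299.3 160.9] 0.95 [0.694 0.042 0.259]
top lever_pivot [269.1 157.6] 0.81 [0.698 0.04  0.259]
wrist lever_pivot [285.4 151.1] 0.36 [0.327 0.189 0.259]
   [0.645 0.114 0.153] [0.1282, 0.1017, 0.2148]
scene lever_grip [319.3 165. ] 0.64 [ 0.71  -0.013  0.259]
top lever_grip [305.9 158.3] 0.85 [ 0.698 -0.035  0.259]
wrist lever_grip [ 37.8 379.2] 0.79 [0.602 0.025 0.259]
   [ 0.697 -0.03   0.259] [0.0069, 0.0051, 0.0062]
```

View pics/c7.png

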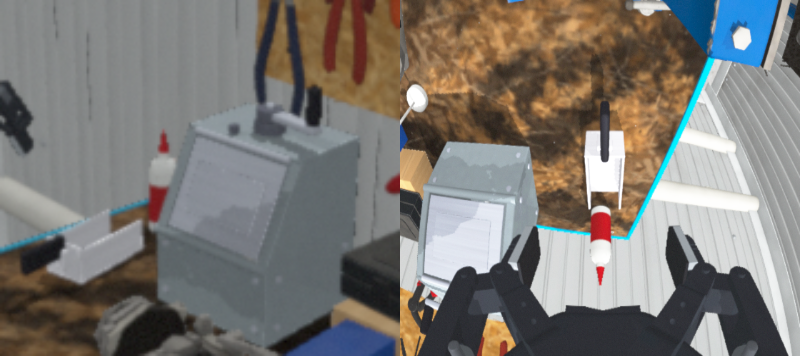

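The scoop stands upright and the flap is shut. Next is the lever: post about (0.698,−0.033), pivot about (0.699,0.040).

```bash
python3 -m inch '[[-0.021,0,-0.037,0,0,0,0],[-0.021,0,-0.037,0,0,0,0],[-0.021,0,-0.037,0,0,0,0],[-0.021,0,-0.037,0,0,0,0],[0,0,0,0.05,0,0.087,0]]' && python3 -m inch '[[0,0,0,0.05,0,0.087,0],[0,0,0,0,0.12,0,0],[0,0,0,0,0.12,0,0],[0,0,0,0,0.09,0,0],[0,0,0,0,0,0,0]]'; python3 - <<'E'
from h import *
np.set_printoptions(precision=3,suppress=True)
print(cur()[0],cur()[2]["qpos"])
r=lean(0,.2)
delta(np.array([.69,-.033,.36]),r)
E
```

```text
clock: 18.55
position: [0.4543, 0.2122, 0.3342]
tool_rot: [-3.106, 0.527, -2.99]
force: [1.0, -0.6, -1.2]
grip_width: 0.0857
finger_force: 0.0
clock: 19.05
position: [0.4562, 0.2111, 0.33]
tool_rot: [-3.131, 0.196, 3.136]
force: [-0.7, -0.6, -0.5]
grip_width: 0.0855
finger_force: 0.0
[0.456 0.211 0.33 ] [ 0.02   0.189 -0.748  1.889  0.317  0.993  0.696]
shift [-0.237 -0.243  0.019] turn [-0.012 -0.004 -0.006] clock 19.05
```

```bash
python3 -m inch '[[-0.03,-0.03,-0.015,-0.012,-0.004,-0.006,0],[-0.033,-0.034,0,0,0,0,0],[-0.033,-0.034,0,0,0,0,0],[-0.033,-0.034,0,0,0,0,0],[-0.033,-0.034,0.005,0,0,0,0]]' && python3 -m inch '[[-0.033,-0.034,0.01,0,0,0,0],[-0.033,-0.034,0.01,0,0,0,0],[0,0,0,0,0,0,0]]'; python3 - <<'E'
from h import *
np.set_printoptions(precision=3,suppress=True)
print(cur()[0],cur()[2]["qpos"])
save("wrist","w8"); grab_frame("top")
for n in["lever_grip","lever_pivot"]:
  for cam in("top","wrist"):
    for k in landmark_of(n,cam)[:2]: print(cam,n,np.array(k["xy"]).round(1),round(k["score"],2),atz(cam,k["xy"],.259))
r=lean(0,.2); z=r.as_matrix()[:,2]
delta(np.array([.699,-.033,.262])+.019*z,r)
E
```

```text
clock: 19.55
position: [0.6125, 0.0445, 0.374]
tool_rot: [-3.139, 0.206, -3.139]
force: [0.1, 1.1, 0.2]
grip_width: 0.0857
finger_force: 0.0
clock: 19.85
position: [0.6826, -0.0276, 0.3644]
tool_rot: [-3.138, 0.202, 3.138]
force: [-1.5, -0.2, -1.5]
grip_width: 0.0858
finger_force: 0.0
[ 0.683 -0.028  0.364] [ 0.336  0.46  -0.588  1.428  0.319  1.137  1.281]
wrist lever_grip [280.1 199.1] 0.64 [ 0.698 -0.023  0.259]
wrist lever_pivot [364.3 200.3] 0.68 [0.7   0.047 0.259]
wrist lever_pivot [159.6  36.6] 0.39 [ 0.567 -0.108  0.259]
shift [ 0.003 -0.012  0.126] turn [-0.001  0.005  0.004] clock 20.15
```

View pics/w8.png

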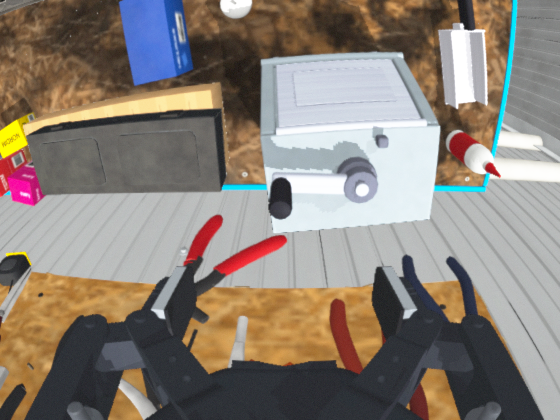

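The post (280,199) is centred between the fingers and the bar runs right to the hub (360,185). I'm descending and gripping the post lightly.

```bash
python3 -m inch '[[0.001,0,0.045,0,0,0,0],[0.001,0,0.045,0,0,0,0],[0.001,0,0.034,0,0,0,0],[0,0,0,0,0,0,0],[0,0,0,0,0,0,0.6]]' 30 && python3 -m inch '[[0,0,0,0,0,0,1],[0,0,0,0,0,0,1],[0,0,0,0,0,0,1],[0,0,0,0,0,0,1],[0,0,0,0,0,0,1]]'; python3 - <<'E'
from h import *
np.set_printoptions(precision=3,suppress=True)
p,c,s=cur();print(p,s["qpos"],s["grip_width"],s["finger_force"],"grasp pt",p-.019*c.as_matrix()[:,2],s["force"])
E
```

```text
clock: 20.65
position: [0.7026, -0.0211, 0.2466]
tool_rot: [-3.141, 0.204, -3.138]
force: [-0.4, 1.4, 0.8]
grip_width: 0.0732
finger_force: 0.0
clock: 21.15
position: [0.7041, -0.0306, 0.2483]
tool_rot: [-3.131, 0.208, 3.138]
force: [-1.3, -36.0, 19.6]
grip_width: 0.0174
finger_force: 32.1
[ 0.704 -0.031  0.248] [ 0.302  0.578 -0.542  1.535  0.411  0.924  1.209] 0.017365365049711506 32.060185968875885 grasp pt [ 0.7   -0.03   0.267] [ -1.329 -35.973  19.566]
```

```bash
python3 -m inch '[[0,-0.008,-0.005,0,0,0,1],[0,0,0,0,0,0,1],[0.0178,0.0024,-0.0036,0,0,0,1],[0,0,0,0,0,0,1]]' && python3 - <<'E'
from h import *
np.set_printoptions(precision=3,suppress=True)
p,c,s=cur();m=c.as_matrix();print(p,s["grip_width"],"grasp pt",p-.019*m[:,2],s["force"],m[:,2])
E
```

```text
clock: 21.55
position: [0.6817, -0.0277, 0.2498]
tool_rot: [-3.14, 0.201, -3.139]
force: [-2.7, -0.3, -14.2]
grip_width: 0.017
finger_force: 31.8
[ 0.682 -0.028  0.25 ] 0.0169745480835273 grasp pt [ 0.678 -0.028  0.268] [ -2.693  -0.331 -14.224] [ 0.2   -0.001 -0.98 ]
```

```bash
python3 -m inch '[[0.0166,0.007,0.0,0,0,0,1],[0.0142,0.011,-0.0029,0,0,0,1],[0,0,0,0,0,0,1]]' && python3 - <<'E'
from h import *
np.set_printoptions(precision=3,suppress=True)
p,c,s=cur();m=c.as_matrix();g=p-.019*m[:,2];print(s["grip_width"],"grasp pt",g,s["force"]);d=g[:2]-[.7,.039];print(np.linalg.norm(d),np.degrees(np.arctan2(d[1],d[0])))
E
```

```text
clock: 21.85
position: [0.6518, -0.0118, 0.2486]
tool_rot: [-3.136, 0.204, -3.14]
force: [-19.0, -14.9, 16.8]
grip_width: 0.0171
finger_force: 35.7
0.01706858514099119 grasp pt [ 0.648 -0.012  0.267] [-18.999 -14.863  16.825]
0.07262707679924342 -135.76695848900314
```

```bash
python3 -m inch '[[0.0135,0.0115,-0.005,0,0,0,1],[0.008,0.0165,-0.0015,0,0,0,1],[0,0,0,0,0,0,1]]' && python3 - <<'E'
from h import *
np.set_printoptions(precision=3,suppress=True)
p,c,s=cur();m=c.as_matrix();g=p-.019*m[:,2];print(s["grip_width"],"grasp pt",g,s["force"]);d=g[:2]-[.7,.039];print(np.linalg.norm(d),np.degrees(np.arctan2(d[1],d[0])))
E
```

```text
clock: 22.15
position: [0.629, 0.0191, 0.2493]
tool_rot: [-3.139, 0.202, -3.138]
force: [-14.6, -6.2, 4.2]
grip_width: 0.0169
finger_force: 32.7
0.016869884665299418 grasp pt [0.625 0.019 0.268] [-14.618  -6.225   4.22 ]
0.07741037469067386 -165.1206407205636
```

```bash
python3 -m inch '[[0.004,0.010,0,0,0,0,1],[0.001,0.005,0,0,0,0,1],[0,0,0,0,0,0,1]]' && python3 - <<'E'
from h import *
np.set_printoptions(precision=3,suppress=True)
p,c,s=cur();m=c.as_matrix();g=p-.019*m[:,2];print(s["grip_width"],"grasp pt",g,s["force"]);d=g[:2]-[.7,.039];print(np.linalg.norm(d),np.degrees(np.arctan2(d[1],d[0])))
E
```

```text
clock: 22.45
position: [0.6257, 0.0326, 0.2489]
tool_rot: [-3.139, 0.204, -3.139]
force: [-9.3, -5.8, 8.2]
grip_width: 0.0167
finger_force: 32.3
0.016748772990733227 grasp pt [0.622 0.033 0.268] [-9.258 -5.822  8.15 ]
0.07846573586977586 -175.33070068841178
```

```bash
python3 -m inch '[[0.001,0.005,0,0,0,0,1],[0,0.004,0,0,0,0,1],[0,0,0,0,0,0,1]]' && python3 - <<'E'
from h import *
np.set_printoptions(precision=3,suppress=True)
p,c,s=cur();m=c.as_matrix();g=p-.019*m[:,2];print(s["grip_width"],"grasp pt",g,s["force"])
E
```

```text
clock: 22.75
position: [0.6254, 0.0335, 0.2488]
tool_rot: [-3.13, 0.204, 3.138]
force: [-5.8, -43.8, 14.1]
grip_width: 0.0169
finger_force: 34.1
0.016930556859605376 grasp pt [0.622 0.034 0.267] [ -5.792 -43.842  14.07 ]
```

The end stop is reached: the side force jumped to 44 N without motion. I'm relaxing, releasing and rising.

```bash
python3 -m inch '[[0,-0.006,-0.002,0,0,0,1],[0,-0.001,0,0,0,0,0.9],[0,0,0,0,0,0,0.5],[0,0,0,0,0,0,0],[0,0,0,0,0,0,0]]' && python3 -m inch '[[0,0,0,0,0,0,0],[0,0,-0.03,0,0,0,0],[0,0,-0.045,0,0,0,0],[0,0,-0.045,0,0,0,0],[0,0,-0.03,0,0,0,0]]' && python3 - <<'E'
from h import *
np.set_printoptions(precision=3,suppress=True)
print(cur()[0],cur()[2]["force"])
a=save("wrist","w9"); grab_frame("scene")
g=None
for n in["lever_grip","lever_pivot"]:
    for k in landmark_of(n,"wrist")[:1]: print(n,k["xy"],k["score"],atz("wrist",k["xy"],.259))
for n,z in [("scoop_grip",.045),("scoop_lip",.006)]:
    for k in landmark_of(n,"scene")[:1]: print(n,k["score"],atz("scene",k["xy"],z))
E
```

```text
clock: 23.25
position: [0.6243, 0.036, 0.2501]
tool_rot: [-3.141, 0.205, -3.138]
force: [-0.4, 0.1, 0.3]
grip_width: 0.0601
finger_force: 0.0
clock: 23.75
position: [0.5934, 0.0361, 0.3998]
tool_rot: [-3.141, 0.207, -3.138]
force: [0.0, -1.1, -0.3]
grip_width: 0.0853
finger_force: 0.0
[0.593 0.036 0.4  ] [ 0.024 -1.068 -0.259]
lever_grip [279.1, 197.1] 0.84 [0.628 0.032 0.259]
lever_pivot [284.6, 256.2] 0.88 [0.695 0.037 0.259]
scoop_grip 0.71 [0.501 0.217 0.045]
scoop_lip 0.85 [0.654 0.253 0.006]
```

View pics/w9.png

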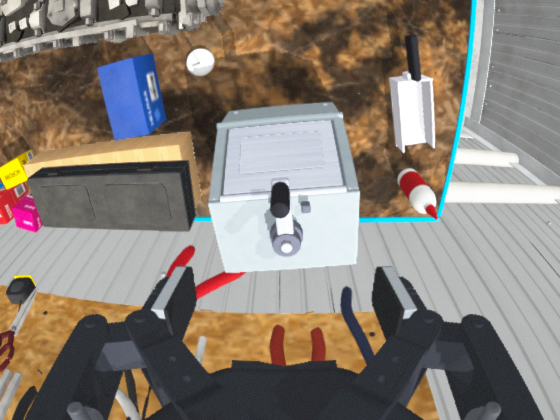

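The lever (post (280,197), hub (286,240)) points to the bin's front, the flap is shut, the scoop stands empty at (412,110), and the bystanders are in place. I'm handing in.

```bash
python3 -c "
from workcell import bot; print(bot.job_done())"
```

```text
the job is handed in; nothing more can be done
None
```

I handed the job in at about 24 s. The last pictures show the flap shut, the empty scoop upright on the bench, the lever at its end stop pointing to the bin's front, and the other things in place. I saw only one plug inside the bin; that the second is there too I infer from the empty tray and the lighter scoop.

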